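Lift the wet awl knob with the tongs

TASK

The tall awl knob in the drip tray is freshly stained and still wet: pull the tongs up out of their holder, close their tips on the knob where it stands and lift it out of the tray, without ever touching it with the gripper or arm. Finish while holding it still and upright in the tongs, at least 10 cm above the bench and carried by nothing else, and leave the flat toggle beside it and the other things on the bench where they are.

Things in the scene. Friction and masses are not known exactly. Their poses are not given: they have to be found in the camera images.
- tongs: Sprung steel tongs, 150 mm long, 70 g, upright in the holder, tips down. Origin: midway between the tips at their lower ends; z up to the bridge (22 mm along y) joining the arms at the top; y: line along which the arms close; x: across the 18 mm wide arms. From 92 to 136 mm up each arm has a flat dark wooden grip scale facing y; over both 33 mm at the top, 43 mm at the bottom when open.
- tongs_grip (a point): Middle point between the two grip scales, 114 mm above the tips, 36 mm below the top, axes as the tongs: take them here from above, a finger on each scale. A grip of 3 to 6 N carries the tongs with the arms still fully open (fingers about 42 mm apart); about 10 N closes the tips to 30 mm apart; a third of what is beyond reaches the tips, so 25 to 30 N pinches the knob firmly.
- tongs_l (a joint): Angle in rad by which each arm has closed (both move together and spring open when loosened): 0 open, fingers 42 mm apart; about 0.08 on the 30 mm knob, fingers about 33 mm apart; stop at 0.17. The tips are black rubber pads 30 mm high, 18 mm wide, 5 mm thick; when open 52 mm apart inside, 65 mm over all.
- holder: Wooden holder fixed to the bench, an upright block 40 x 86 x 80 mm high (x, y, z) with a base 60 x 106 x 6 mm. One slot, 24 mm (x) by 70 mm (y), open at the top, floor 8 mm above the bench. Origin: centre of the underside. The tongs stand on the slot's floor, their y along the slot's y, with about 3 mm of play all round.
- holder_mouth (a point): Centre of the slot's mouth on the holder's top, 80 mm above the bench.
- tray: Shallow steel drip tray fixed to the bench, 160 x 220 mm (x, y), rim 22 mm high, walls and floor 4 mm thick. Origin: centre of the underside. The knob stands in one half (+y or -y) and the toggle in the other, 90 mm or more apart, along the tray's y.
- awl_knob: Freshly stained turned wooden awl knob, loose, standing on the tray's floor: a round upright barrel 30 mm in diameter and 46 mm tall with a domed top, about 20 to 40 g; its sides are straight from 4 to 33 mm up. Origin: centre of its underside; z points up.
- toggle: Flat round wooden toggle of the same wood, loose, 44 mm in diameter and 16 mm high, also in the tray; to be left there. Origin: centre of its underside.
- stain_jar: Closed amber jar, 58 mm in diameter, 80 mm high, on the bench; bystander. Origin: centre of its underside.
- wax_puck: Yellow beeswax puck, 52 mm in diameter, 28 mm high, on the bench; bystander. Origin: centre of its underside.
Not all that is in view belongs to the job. Of the things that look like the holder, the smallest one is meant.

How it is judged (in metres and radians):
On the way, in this order (a step that is already met when the one before it is completed fails the run):
1. the tongs are held in the gripper, their tips clear above the holder, the knob still standing in the tray (height (world z) of tongs above 0.085 m and contact force between tongs and the fingers above 0.5 N and contact force between tongs and awl_knob below 0.2 N and height (world z) of awl_knob below 0.015 m), for 0.1 s.
2. the tongs' tips are closed on the knob while it still stands in the tray (contact force between tongs and awl_knob above 1 N and value of joint tongs_l above 0.04 rad and height (world z) of awl_knob below 0.03 m), for 0.1 s.
At the end, for the whole second after the job is handed in: Knob's underside 95 mm or more above the bench, upright within 29 degrees, under 30 mm/s, pinched in the tongs (over 1 N, arms closed over 0.04 rad), tongs held by the gripper (over 1 N); neither rests on anything else; gripper and arm off the knob; other things within 30 mm of their starts (height (world z) of awl_knob above 0.095 m and angle between awl_knob's own z axis and vertical below 0.5 rad and contact force between tongs and awl_knob above 1 N and contact force between tongs and the fingers above 1 N and value of joint tongs_l above 0.04 rad and linear speed of awl_knob below 0.03 m/s and contact force between each of awl_knob, tongs and holder below 0.2 N and contact force between each of awl_knob, tongs and tray below 0.2 N and contact force between each of awl_knob, tongs and stain_jar below 0.2 N and contact force between each of awl_knob, tongs and wax_puck below 0.2 N and contact force between awl_knob and the arm below 0.2 N and contact force between awl_knob and the fingers below 0.2 N and distance of each of toggle, stain_jar, wax_puck from where it was at the start of the episode below 0.03 m); the arm keeps its last pose, push and grip.
It fails at once if the gripper or arm touches the wet knob (contact force between awl_knob and the fingers above 0.3 N or contact force between awl_knob and the arm above 0.3 N).
It fails at once if the flat toggle is moved by 30 mm or more (distance of toggle from where it was at the start of the episode above 0.03 m).
It fails at once if the stain jar is moved by 30 mm or more (distance of stain_jar from where it was at the start of the episode above 0.03 m).
It fails at once if the wax puck is moved by 30 mm or more (distance of wax_puck from where it was at the start of the episode above 0.03 m).
It also fails if it takes over 48 s, if anything falls off the work surface, if the arm or the gripper's body presses on something with over 40 N, if the wrist force passes 120 N, or if a joint passes its speed limit or range.

ROBOT

A 6-joint arm with a two-finger parallel gripper is mounted at the origin on the work surface. World frame = base frame: x ahead of the robot, y to its left, z up, the work surface at z = 0. Lengths are in mm, angles in rad, forces in N, time in s.
With the tool pointing down it reaches from about 400 to 925 mm from the base axis. Payload 12.5 kg.
Tool frame: the origin (TCP) lies at the very end of the fingers, on their centre line; the grasp point (between the pads) lies 19 mm behind it; z points along the fingers, x is the direction in which the jaws open and shut, and the axes are right-handed (so a half turn about z gives the same grasp; the last joint's range is limited). The gripper opens to 95 mm and grips with 3 to 60 N. Pads are 20 mm wide; open, the fingers measure 119 mm over their backs; the gripper's body (75 mm by 180 mm) begins 59 mm behind the grasp point.
Start: joints at [1.152, 0.491, 1.559, -0, 1.092, -0.106], TCP at [192.311, 594.696, 214.661] pointing down, gripper open.
Joint ranges: [-3.1, 3.1], [-0.84, 2.19], [0.05, 2.79], [-1.13, 4.28], [0.06, 2.93], [-2.69, 2.69]. Speed limits (rad/s): [2.22, 2.22, 2.79, 3.14, 3.14, 3.14].

INTERFACE

Orientations are given as [roll, pitch, yaw] about the fixed x, y, z axes, in that order (R = Rz(yaw) Ry(pitch) Rx(roll)).
In Python, from cell import state, viewer, ticket, look_for, regions_of gives the robot as it stands.
- The arm moves only by the shell command python3 -m inch 'ROWS'. ROWS is JSON, a list of rows, each a list of 7 numbers: the turn, a rotation vector about the world's x, y, z in degrees, then the shift along the world's x, y, z in mm, then the opening, from -1 (shut) to 1 (fully open). In form: [[rx, ry, rz, tx, ty, tz, hand], ...]. A call has 1 to 10 rows; each row shifts and turns the commanded pose from where the row before left it; what a row does not reach is not made up. A row lasts 1/10 s, in which the tool goes at most 50 mm and 8.59 degrees, less where a joint would pass 70% of its speed; a pose out of reach is approached as far as the arm can. A call with a gripper value outside its range is refused whole. The fingers move at their own pace and stop on an object; the grip force is fixed at half the most. Time passes only in rows, so rows that do not move let the fingers close. It gives the time, the measured TCP pose, the force and the opening at its end, in the units of the state.
- state(): the state, without advancing time (a new reading comes with each control period).
- viewer.read_camera(name): name is "scene" or "top"; returns a dict with "color" (420x560x3 uint8, red, green, blue), "depth" (420x560 float32, mm along the optical axis (not along the pixel's ray), 0 where there is no reading), "fx", "fy", "cx", "cy" (pixels), "position" and "orientation" of the camera in the world. Camera axes: x right, y down, z forward; pixel columns grow to the right and rows downward; lengths in mm; the calibration is good to about 2 mm. A picture is of the moment at which its call begins.
- ticket.job_done(): hands the job in, once; it reports no verdict.
Trained networks look in the newest picture that a camera, given by its name, has taken for a name from the list of things; names that differ only in an ending like _2 or _b are one class to them, and where a whole thing is asked for, a point or a joint stands for the part that bears it (a point fixed in the world has none). Each returns a list of dicts, best first, with "score" (0 to 1); they miss things now and then, are a little off and sometimes report something else, mostly with a low value. They report only what shows in the picture. A call takes as long as a camera call. They do not tell look-alikes from the thing itself.
- look_for(name, camera): "box" ([left, top, right, bottom] as shares, 0 to 1, of the picture: columns of its width, rows of its height, round what is visible of it).
- regions_of(name, camera): "pixels" (420x560 bool, what is visible of it) and "box" ([left, top, right, bottom] as shares, 0 to 1, of the picture: columns of its width, rows of its height, round what is visible of it).
The state is a dict: "t": time; "joints": joint angles; "qvel": joint speeds; "tau": joint torques, N m; "eef_pos": TCP position; "tcp_rot": TCP orientation; "ft_force": force on the tool from outside, world axes, zero at the start; "moment": the same for the moment, N m; "opening": opening from 0.0 (shut) to 1.0 (fully open).
Only numpy, scipy, OpenCV 4.12 (cv2) and the standard library are available. Lean on these libraries where they do the work, as an engineer would, in place of code of your own. Each camera call takes 0.05 s, during which the arm holds its last target. There are 200 camera calls.

## Working session

There is one attempt and no reset: what is moved stays moved. The work goes in short steps, Python scripts to look and compute and a shell command to move; the robot and the scene stay as the last step left them, time stands still between calls to the robot, and variables do not carry over. Pictures are saved under pics/ and viewed, on a budget of 10 in all, crops included, one or two more only if the job needs it, and the job is handed in when it is done.

```bash
mkdir -p pics; cat > h.py <<'E'
import numpy as np, cv2
from scipy.spatial.transform import Rotation as R
from cell import state, viewer, ticket, look_for, regions_of
def cam(n):
    return viewer.read_camera(n)
def Rm(c):
    o=np.array(c["orientation"],float)
    return o if o.shape==(3,3) else R.from_euler('xyz',o).as_matrix()
def pts(c,mask=None):
    d=c["depth"]; m=d>0
    if mask is not None: m&=mask
    v,u=np.nonzero(m); z=d[v,u]
    p=np.stack([(u-c["cx"])/c["fx"]*z,(v-c["cy"])/c["fy"]*z,z],1)
    return p@Rm(c).T+np.array(c["position"])
E
python3 - <<'E'
from h import *
print(state())
ims=[]
for n in("scene","top"):
    c=cam(n); print(n,c["position"],c["orientation"],c["fx"]); cv2.imwrite(f"pics/{n}0.png",c["color"][:,:,::-1])
    for k in("tongs","holder","tray","awl_knob","toggle","stain_jar","wax_puck"):
        for r in regions_of(k,n)[:4]:
            p=pts(c,r["pixels"])
            if len(p)<5: continue
            b=np.array(r["box"])*[560,420,560,420]
            t=p[p[:,2]>np.percentile(p[:,2],97)-6]
            rc=cv2.minAreaRect(t[:,:2].astype(np.float32))
            print(k,round(r["score"],2),b.astype(int),"med",np.median(p,0).astype(int),"ztop",int(np.percentile(p[:,2],97)),"topctr",t.mean(0).astype(int),"rect",[np.round(x,0) for x in rc])
E
```

```text
{'t': 0.0, 'joints': array([ 1.15240376e+00,  4.91529524e-01,  1.55943060e+00,  7.15792164e-06,
        1.09172615e+00, -1.05588660e-01]), 'qvel': array([ 0.00088503,  0.00056816,  0.0005144 ,  0.00040096,  0.00186739,
       -0.00118767]), 'tau': array([-3.64290991e-04, -6.12645006e+01, -2.58192819e+01,  6.93344395e-02,
        4.81501746e-02, -6.55046006e-05]), 'eef_pos': array([192.20088561, 594.45881364, 214.08690805]), 'tcp_rot': array([-3.14147108e+00,  1.08685637e-03,  1.25798918e+00]), 'ft_force': array([ 0.28156028, -0.1170239 , -0.63602128]), 'moment': array([ 0.06355815, -0.01074428,  0.01364361]), 'opening': 0.9992361194755351}
scene [883.43185785 663.04010068 832.03422893] [-2.3385584   0.01277625  2.65560692] 509.59529179858754
tongs 0.89 [239 141 253 177] med [ 539 -171  116] ztop 159 topctr [ 538 -181  157] rect [array([ 537., -182.]), array([19., 18.]), np.float64(88.0)]
tongs 0.77 [246 147 250 177] med [ 537 -167  115] ztop 152 topctr [ 537 -173  150] rect [array([ 537., -173.]), array([ 8., 15.]), np.float64(65.0)]
holder 0.96 [230 159 267 213] med [ 552 -147   42]
[... 2281 characters left out ...]
4 [145 195 237 261] med [537 231   5] ztop 23 topctr [536 233  23] rect [array([537., 228.]), array([220., 160.]), np.float64(85.0)]
toggle 0.48 [206 215 225 232] med [545 169  18] ztop 24 topctr [544 169  21] rect [array([546., 172.]), array([35., 35.]), np.float64(2.0)]
toggle 0.46 [273 138 299 164] med [720  -8  78] ztop 84 topctr [727  -8  81] rect [array([728.,  -9.]), array([47., 49.]), np.float64(23.0)]
stain_jar 0.84 [274 134 297 165] med [721  -7  78] ztop 84 topctr [728  -8  81] rect [array([728.,  -9.]), array([48., 50.]), np.float64(24.0)]
wax_puck 0.77 [275 237 296 263] med [477  -8  28] ztop 33 topctr [478  -6  30] rect [array([479.,  -8.]), array([50., 47.]), np.float64(90.0)]
```

View pictures.

```bash
python3 - <<'E'
import cv2
c=cv2.imread("pics/scene0.png"); cv2.imwrite("pics/s0c.png",cv2.resize(c,(800,600)))
from h import *
c=cam("top")
p=pts(c)
for nm,(x,y),r,zl,zh in(("knob",(532,276),30,30,60),("tog",(546,171),35,13,30),("tongs",(537,-183),30,135,170)):
    q=p[(np.hypot(p[:,0]-x,p[:,1]-y)<r)&(p[:,2]>zl)&(p[:,2]<zh)]
    print(nm,len(q),q.min(0).round(),q.max(0).round(),q.mean(0).round(1))
E
```

```text
knob 118 [517. 262.  32.] [545. 291.  54.] [530.9 275.6  45.2]
tog 212 [526. 149.  13.] [567. 192.  28.] [545.4 170.5  18.9]
tongs 129 [ 528. -200.  135.] [ 546. -166.  167.] [ 537.  -181.3  153.1]
```

View pics/s0c.png

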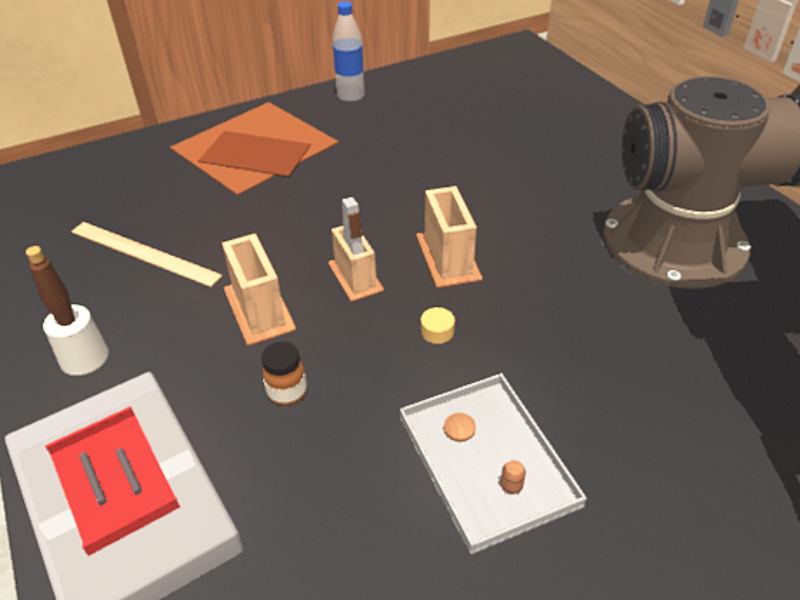

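The knob stands at the lower right of the tray (513,475 in the picture) and the toggle lies at (460,427). The tongs are in the small middle holder (355,250), which matches the measurements. I'll move toward the tongs.

```bash
python3 -m inch '[[0,0,1.7,34,-33,0,1],[0,0,1.7,34,-33,0,1],[0,0,1.7,34,-33,0,1],[0,0,1.7,34,-33,0,1],[0,0,1.7,34,-33,0,1],[0,0,1.7,34,-33,0,1],[0,0,1.7,34,-33,0,1],[0,0,1.7,34,-33,0,1],[0,0,1.8,34,-33,0,1],[0,0,0,6,-40,0,1]]'
python3 -m inch '[[0,0,0,4,-48,0,1],[0,0,0,4,-48,0,1],[0,0,0,4,-48,0,1],[0,0,0,4,-48,0,1],[0,0,0,4,-48,0,1],[0,0,0,4,-48,0,1],[0,0,0,4,-48,0,1],[0,0,0,4,-48,0,1],[0,0,0,1,-40,0,1],[0,0,0,0,0,0,1]]'
```

```text
t: 1.85
eef_pos: [507.2, 256.2, 214.4]
tcp_rot: [3.14, -0.0, 1.527]
ft_force: [-0.1, 0.6, -0.1]
opening: 1.0
t: 2.85
eef_pos: [537.3, -170.5, 214.5]
tcp_rot: [3.141, 0.001, 1.523]
ft_force: [0.3, 0.4, -0.5]
opening: 0.998
```

```bash
python3 -m inch '[[0,0,0,0,-12,0,1],[0,0,0,0,0,-20,1],[0,0,0,0,0,-20,1],[0,0,0,0,0,-20,1],[0,0,0,0,0,-20,1],[0,0,0,0,0,-20,1],[0,0,0,0,0,-11,1],[0,0,0,0,0,0,1]]'
python3 - <<'E'
from h import *
c=cam("scene"); cv2.imwrite("pics/s1.png",cv2.resize(c["color"][100:240,150:340,::-1],None,fx=4,fy=4,interpolation=cv2.INTER_CUBIC))
E
```

```text
t: 3.65
eef_pos: [536.9, -177.6, 102.6]
tcp_rot: [-3.14, -0.001, 1.528]
ft_force: [0.1, -0.8, 0.4]
opening: 1.002
```

View pics/s1.png

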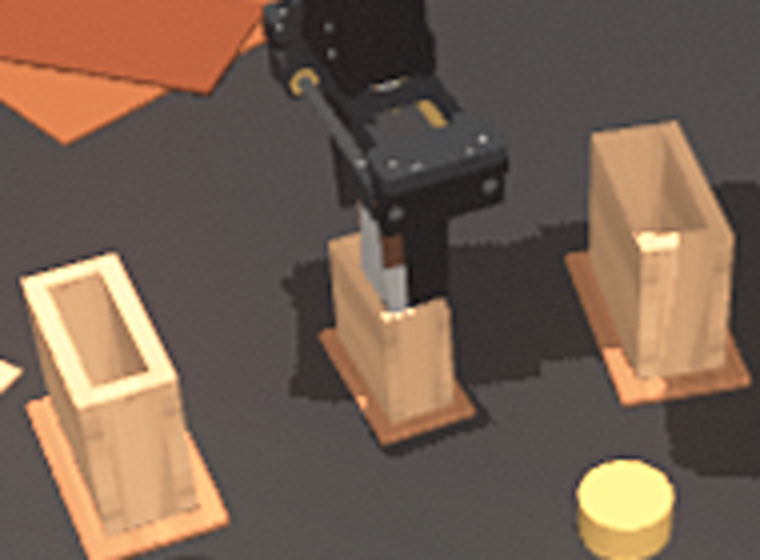

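The fingers straddle the tongs at (385,270) with the holder below, but the tool is about 5 mm short in y. I'll correct that and then close gradually.

```bash
python3 -m inch '[[0,0,0,0,-5,0,1],[0,0,0,0,0,0,0.3],[0,0,0,0,0,0,0],[0,0,0,0,0,0,0],[0,0,0,0,0,0,-0.1],[0,0,0,0,0,0,-0.1],[0,0,0,0,0,0,-0.1]]'
python3 -m inch '[[0,0,0,0,0,0,-0.16],[0,0,0,0,0,0,-0.16],[0,0,0,0,0,0,-0.16]]'
python3 -m inch '[[0,0,0,0,0,3,-0.16],[0,0,0,0,0,3,-0.16],[0,0,0,0,0,3,-0.16],[0,0,0,0,0,0,-0.16]]'
```

```text
t: 4.4
eef_pos: [537.3, -183.3, 103.7]
tcp_rot: [-3.142, -0.0, 1.527]
ft_force: [0.5, -0.5, -0.3]
opening: 0.552
t: 4.7
eef_pos: [537.3, -183.2, 103.6]
tcp_rot: [-3.141, -0.0, 1.527]
ft_force: [-0.7, 0.8, -0.2]
opening: 0.425
t: 5.1
eef_pos: [537.5, -183.4, 113.2]
tcp_rot: [3.141, 0.0, 1.527]
ft_force: [-0.1, 0.7, -0.8]
opening: 0.423
```

```bash
python3 -m inch '[[0,0,0,0,0,10,-0.16],[0,0,0,0,0,10,-0.16],[0,0,0,0,0,10,-0.16],[0,0,0,0,0,10,-0.16],[0,0,0,0,0,0,-0.16]]'
python3 - <<'E'
from h import *
print(np.mean([state()["ft_force"] for i in range(5)],0))
c=cam("scene"); cv2.imwrite("pics/s2.png",cv2.resize(c["color"][80:220,150:340,::-1],None,fx=4,fy=4,interpolation=cv2.INTER_CUBIC))
E
```

```text
t: 5.6
eef_pos: [537.9, -183.6, 154.4]
tcp_rot: [3.139, 0.001, 1.527]
ft_force: [-0.7, -0.3, -1.0]
opening: 0.422
[-0.66952975 -0.33809814 -0.97047568]
```

View pics/s2.png

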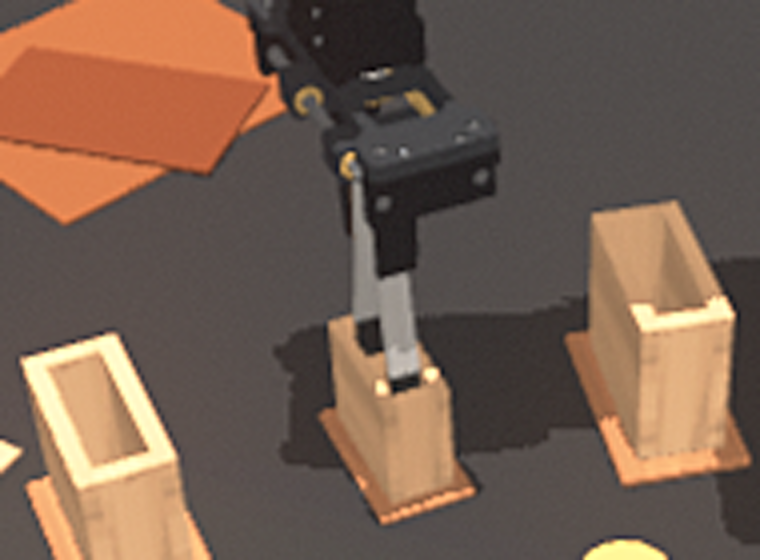

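The tongs hang in the fingers with open arms; the black tips show at (370,335) and (405,385). Next I'll lift clear and carry them to a point above the knob.

```bash
python3 -m inch '[[0,0,0,0,0,20,-0.16],[0,0,0,0,0,20,-0.16],[0,0,0,0,0,20,-0.16],[0,0,0,0,0,0,-0.16],[0,0,0,0,0,0,-0.16]]'
python3 -m inch '[[0,0,0,0,10,0,-0.16],[0,0,0,0,20,0,-0.16],[0,0,0,-1,35,0,-0.16],[0,0,0,-1,40,0,-0.16],[0,0,0,-1,40,0,-0.16],[0,0,0,-1,40,0,-0.16],[0,0,0,-1,40,0,-0.16],[0,0,0,-1,40,0,-0.16],[0,0,0,-1,40,0,-0.16],[0,0,0,0,40,0,-0.16]]'
python3 -m inch '[[0,0,0,0,40,0,-0.16],[0,0,0,0,35,0,-0.16],[0,0,0,0,20,0,-0.16],[0,0,0,0,10,0,-0.16],[0,0,0,0,0,0,-0.16],[0,0,0,0,0,0,-0.16]]'
```

```text
t: 6.15
eef_pos: [537.1, -183.2, 212.0]
tcp_rot: [-3.141, -0.0, 1.527]
ft_force: [-0.2, 0.4, -0.1]
opening: 0.42
t: 7.15
eef_pos: [529.2, 163.8, 211.6]
tcp_rot: [-3.14, 0.0, 1.527]
ft_force: [0.7, 0.3, 0.2]
opening: 0.423
t: 7.75
eef_pos: [530.1, 266.1, 212.2]
tcp_rot: [-3.141, 0.0, 1.527]
ft_force: [-1.1, 0.7, -1.3]
opening: 0.423
```

```bash
python3 -m inch '[[0,0,0,1,9,0,-0.16],[0,0,0,0,0,0,-0.16],[0,0,0,0,0,0,-0.16]]'
python3 - <<'E'
from h import *
s=state();print(s["eef_pos"],s["tcp_rot"])
c=cam("scene"); p=pts(c)
ctr=s["eef_pos"][:2]
m=(abs(p[:,0]-ctr[0])<40)&(abs(p[:,1]-ctr[1])<60)
for a,b in((28,56),(118,128),(128,145),(150,165),(165,180)):
    q=p[m&(p[:,2]>a)&(p[:,2]<b)]
    if len(q): print(a,b,len(q),np.percentile(q,[3,50,97],axis=0).round(0).tolist())
cv2.imwrite("pics/s3.png",cv2.resize(c["color"][180:380,260:450,::-1],None,fx=3,fy=3,interpolation=cv2.INTER_CUBIC))
E
```

```text
t: 8.05
eef_pos: [531.4, 275.4, 212.7]
tcp_rot: [3.142, -0.0, 1.526]
ft_force: [-0.2, -0.1, -0.9]
opening: 0.421
[531.41674557 275.40271517 212.67956538] [ 3.14154818e+00 -5.55639513e-05  1.52639327e+00]
28 56 247 [[521.0, 266.0, 30.0], [536.0, 280.0, 44.0], [546.0, 290.0, 51.0]]
118 128 61 [[523.0, 246.0, 119.0], [533.0, 300.0, 123.0], [541.0, 303.0, 128.0]]
128 145 115 [[522.0, 247.0, 128.0], [533.0, 299.0, 136.0], [541.0, 302.0, 144.0]]
150 165 111 [[523.0, 248.0, 150.0], [533.0, 298.0, 158.0], [541.0, 302.0, 165.0]]
165 180 115 [[523.0, 252.0, 166.0], [532.0, 296.0, 172.0], [541.0, 299.0, 179.0]]
```

View pics/s3.png

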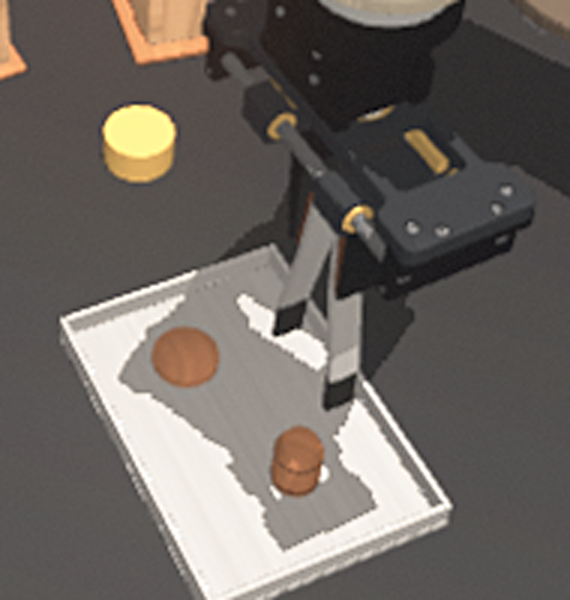

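The tips straddle the knob's position, with the tongs' centre at y≈273 and x≈532 and the knob at (531,276). I'll shift +2 mm in y and descend.

```bash
python3 -m inch '[[0,0,0,0,2,0,-0.16],[0,0,0,0,0,-15,-0.16],[0,0,0,0,0,-20,-0.16],[0,0,0,0,0,-20,-0.16],[0,0,0,0,0,-15,-0.16],[0,0,0,0,0,0,-0.16]]'
python3 -m inch '[[0,0,0,0,0,-10,-0.16],[0,0,0,0,0,-10,-0.16],[0,0,0,0,0,-10,-0.16],[0,0,0,0,0,-5,-0.16],[0,0,0,0,0,0,-0.16]]'
python3 - <<'E'
from h import *
s=state();print(s["eef_pos"])
c=cam("scene")
cv2.imwrite("pics/s4.png",cv2.resize(c["color"][230:400,270:450,::-1],None,fx=4,fy=3.5,interpolation=cv2.INTER_CUBIC)[:595])
E
```

```text
t: 8.7
eef_pos: [530.5, 277.3, 140.9]
tcp_rot: [-3.139, 0.001, 1.527]
ft_force: [-0.2, 0.3, -0.4]
opening: 0.422
t: 9.2
eef_pos: [531.0, 277.6, 106.8]
tcp_rot: [-3.14, 0.0, 1.527]
ft_force: [-0.4, 0.0, -1.2]
opening: 0.42
[531.019385   277.57472795 106.83828354]
```

View pics/s4.png

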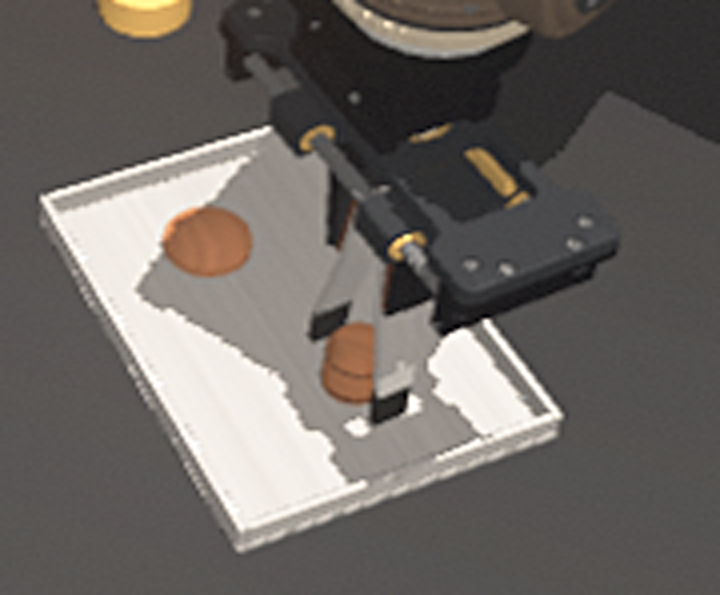

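The knob at (350,365) stands between the two pads at (330,320) and (390,405), still upright and in line with them. I'll close at full grip.

```bash
python3 -m inch '[[0,0,0,0,0,0,-0.22],[0,0,0,0,0,0,-0.26],[0,0,0,0,0,0,-0.3],[0,0,0,0,0,0,-0.35],[0,0,0,0,0,0,-0.6],[0,0,0,0,0,0,-1],[0,0,0,0,0,0,-1],[0,0,0,0,0,0,-1],[0,0,0,0,0,0,-1]]'
```

```text
t: 10.15
eef_pos: [531.5, 277.7, 107.9]
tcp_rot: [3.141, -0.0, 1.527]
ft_force: [0.6, 1.1, 3.3]
opening: 0.347
```

The fingers are 33 mm apart, as expected with the tips on the knob. Lifting slowly.

```bash
python3 -m inch '[[0,0,0,0,0,3,-1],[0,0,0,0,0,5,-1],[0,0,0,0,0,8,-1],[0,0,0,0,0,12,-1],[0,0,0,0,0,15,-1],[0,0,0,0,0,15,-1],[0,0,0,0,0,15,-1],[0,0,0,0,0,15,-1],[0,0,0,0,0,15,-1],[0,0,0,0,0,12,-1]]'
python3 -m inch '[[0,0,0,0,0,10,-1],[0,0,0,0,0,5,-1],[0,0,0,0,0,0,-1],[0,0,0,0,0,0,-1],[0,0,0,0,0,0,-1],[0,0,0,0,0,0,-1],[0,0,0,0,0,0,-1]]'
python3 - <<'E'
from h import *
c=cam("scene")
cv2.imwrite("pics/s5.png",cv2.resize(c["color"][190:380,260:450,::-1],None,fx=3,fy=3,interpolation=cv2.INTER_CUBIC))
for k in("awl_knob","toggle","stain_jar","wax_puck"):
    for r in regions_of(k,"scene")[:2]:
        p=pts(c,r["pixels"]); print(k,round(r["score"],2),np.percentile(p,[3,50,97],axis=0).round().tolist())
E
```

```text
t: 11.15
eef_pos: [531.4, 277.7, 224.5]
tcp_rot: [3.14, -0.001, 1.527]
ft_force: [0.8, -0.5, -1.4]
opening: 0.344
t: 11.85
eef_pos: [531.2, 277.7, 237.3]
tcp_rot: [-3.141, 0.0, 1.527]
ft_force: [-0.4, 0.3, -0.9]
opening: 0.343
awl_knob 0.84 [[533.0, 269.0, 142.0], [542.0, 280.0, 168.0], [546.0, 288.0, 180.0]]
toggle 0.55 [[529.0, 155.0, 11.0], [549.0, 175.0, 19.0], [565.0, 190.0, 23.0]]
stain_jar 0.88 [[706.0, -31.0, 7.0], [733.0, 7.0, 58.0], [756.0, 18.0, 83.0]]
wax_puck 0.94 [[457.0, -29.0, 5.0], [482.0, 0.0, 28.0], [503.0, 16.0, 32.0]]
wax_puck 0.61 [[522.0, 256.0, 146.0], [535.0, 286.0, 206.0], [541.0, 296.0, 272.0]]
```

View pics/s5.png

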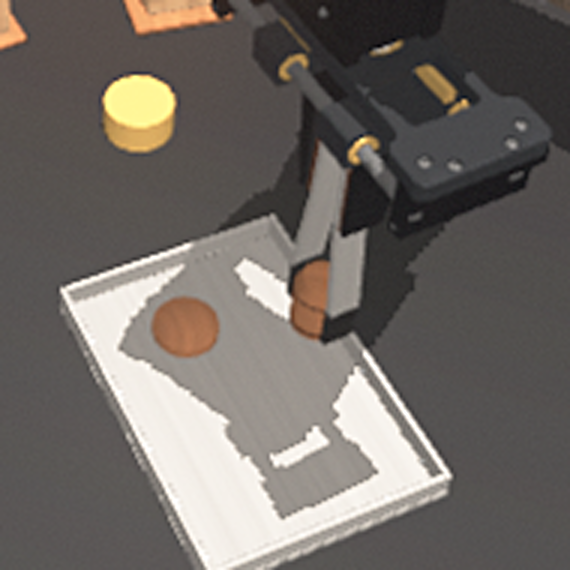

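The knob is held upright between the tips at (315,300). Its top is at about 180 mm, so the underside is at about 134 mm, and the bystanders haven't moved. Handing in.

```bash
python3 - <<'E'
from h import *
c=cam("scene"); r=regions_of("awl_knob","scene")[0]; print(np.percentile(pts(c,r["pixels"]),[3,50,97],axis=0).round().tolist(),state()["opening"])
print(ticket.job_done())
E
```

```text
[[530.0, 266.0, 143.0], [542.0, 279.0, 170.0], [547.0, 287.0, 180.0]] 0.3462105992822071
the job is handed in; nothing more can be done
None
```

I pulled the tongs out of the small middle holder with a light grip and carried them over the tray. I closed the tips on the standing knob at full grip, lifted it straight up and handed the job in at about 12 s on the robot's clock (48 s limit).

- **Knob:** it hung upright and steady between the tips, its underside about 134 mm above the bench. Two readings before hand-in agreed to within about 3 mm.
- **Grip:** the fingers were 33 mm apart, as expected with the tips on the knob. The contact forces and `tongs_l` can't be read, so I judged the pinch from that opening and the pictures.
- **Other things:** the jar and puck read within a few millimetres of their starts, and so did the toggle.
- **Contact with the knob:** I saw no sign of the gripper or arm touching it.
- **Odd readings:** one detection labelled `wax_puck` actually lay on the tongs, so I ignored it. Some rows fell short of their commanded shift (about 5 mm at the tongs and 10 mm near the knob), and I corrected these on the way.

The hand-in gave no verdict.

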